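Fit the desiccant cartridge into the laser head's bayonet port

ROBOT

A 6-joint arm with a two-finger parallel gripper is mounted at the origin on the work surface. World frame = base frame: x ahead of the robot, y to its left, z up, the work surface at z = 0. Lengths are in m, angles in degrees, forces in N, time in s.
With the tool pointing down it reaches from about 0.3 to 0.75 m from the base axis. Payload 8.5 kg.
Tool frame: the origin (TCP) lies at the very end of the fingers, on their centre line; the grasp point (between the pads) lies 19 mm behind it (env.tcp_to_grasp is the distance from the TCP to the grasp point, in m); z points along the fingers, y is the line along which they close (so a half turn about z gives the same grasp; the last joint's range is limited). The gripper opens to 85 mm and grips with 20 to 120 N. Pads are 22 mm wide; open, the fingers measure 114 mm over their backs; the gripper's body (76 mm by 85 mm) begins 54 mm behind the grasp point. The pads swing forward as they close: fully open they stand 13 mm farther back than shut.
Start: joints at [64.097, 21.807, 74.336, -0, 83.858, -12.336], TCP at [0.129, 0.535, 0.231] pointing down, gripper open.
Joint ranges: [-178.18, 178.18], [-50.72, 133.34], [12.68, 142.11], [-81.47, 261.47], [9.98, 163.14], [-165.26, 165.26]. Speed limits (degrees/s): [136.94, 136.94, 180, 180, 180, 180].

INTERFACE

Orientations are given as a 3x3 rotation matrix whose columns are the frame's x, y, z axes.
In Python, from rig import status, get_image, env gives the robot as it stands.
- The arm moves only by the shell command python3 -m handwheel 'ROWS' [FORCE]. ROWS is text: rows parted by semicolons, each of 7 numbers parted by spaces: the shift along the world's x, y, z in cm, then the turn, a rotation vector about the world's x, y, z in degrees, then the opening, from 0 (shut) to 1 (fully open). In form: dx dy dz wx wy wz gripper; .... A call has 1 to 8 rows; each row is the pose to reach, as a shift and turn from the pose commanded when the call began; what a row does not reach only later rows make up. A row lasts 1/12 s, in which the tool goes at most 41.7 mm and 7.16 degrees, less where a joint would pass 70% of its speed; a pose out of reach is approached as far as the arm can. A call with a gripper value outside its range is refused whole. The fingers move at their own pace and stop on an object; FORCE is the grip in N (left out, the last holds). Time passes only in rows, so rows that repeat a pose let the fingers close. It gives the time, the measured TCP pose, the force, the opening and the grip force at its end, in the units of the state.
- status.observe(): the state, without advancing time (a new reading comes with each control period).
- get_image(name): name is "scene" or "top" or "wrist"; returns a dict with "color" (384x512x3 uint8, red, green, blue), "vertical_fov" (degrees; the focal length in pixels is half the picture's height over the tangent of half this angle, whatever the lens; pixels are square), "cx", "cy" (the principal point, pixels), "k1" (the pictures are not rectified: a ray, as slopes to the right and down, at radius r is drawn at 1 + k1 r^2 times it, then the intrinsics apply), "xyz" and "orientation" of the camera in the world. Camera axes: x right, y down, z forward; pixel columns grow to the right and rows downward; lengths in m; the calibration is good to about 2 mm. A picture is of the moment at which its call begins. There is no depth.
- env.close_job(): hands the job in; it is judged then, once.
The state is a dict: "time_s": time; "q": joint angles; "qvel": joint speeds; "joint_efforts": joint torques, N m; "position": TCP position; "tool_rot": TCP orientation; "ft_force": force on the tool from outside, world axes, zero at the start; "wrist_torque": the same for the moment, N m; "grip_width": finger opening in m; "gripper_force": force on a finger pad.
Only numpy, scipy, OpenCV 4.12 (cv2) and the standard library are available. Lean on these libraries where they do the work, as an engineer would, in place of code of your own. Each camera call takes 0.05 s, during which the arm holds its last target. There are 200 camera calls.

TASK

Fit the desiccant cartridge (the one with two side lugs and a flat grip) into the round bayonet port on top of the laser head: let its lugs find the slots, push it in against the spring, turn it clockwise (seen from above) to the stop and let go, so that it springs up into its catch and stays locked and upright. Do not force it: push with less than about 25 N and do not wrench it against the stop (under 0.8 Nm), and leave the other things on the table where they are.

Things in the scene. Friction and masses are not known exactly. Their poses are not given: they have to be found in the camera images.
- cartridge_center (a point): Desiccant cartridge, loose, upright on its foot, 68 mm tall, 0.13-0.25 kg; point on its axis half-way up (34 mm above the foot), z up. Aluminium barrel 40 mm in diameter, 0-32 mm above the foot, its lowest 5 mm tapering to 31 mm. Two equal steel lugs at +x and -x, 10 mm wide, 6 mm high (6-12 mm above the foot), reach 28 mm from the axis. Half a turn makes no difference.
- cartridge_grip (a point): Middle of the cartridge's black flat upright grip, on its axis, 50 mm above the foot: 12 mm thick (along y), 40 mm long (along x, in line with the lugs), 36 mm high (32-68 mm above the foot). Axes as the cartridge's.
- laser_head: Laser head: fixed brushed-steel case, 160 (x) by 230 (y) by 60 mm high; origin at the centre of its underside on the table, z up.
- port (a point): Centre of the bayonet port at the level of the laser head's flat top (60 mm up); axes as the head's. Around it a grey collar, 76 mm diameter, 27 mm high, 43 mm bore, two opposite 15.5 mm wide slots to 31 mm from the axis. The collar was clamped by hand: the line of its slots lies within 0.5 rad either way of this x axis, is not in this pose and must be felt or seen. It stays put in use.
- port_top (a point): Centre of the port's bore at the collar's top face, 27 mm above port. The cartridge's foot is 6 mm below this when its lugs rest on the collar beside the slots (taper already in the bore), 9 mm below when, lugs in the slots, it first meets the brass spring plunger (0.9 N/mm, no preload).
- port_floor (a point): Hard floor inside the port, on its axis, 3 mm above port: the lowest the cartridge's foot can go. With the foot under 5 mm above it the lugs can turn under the collar, clockwise seen from above only, about 1.05 rad (60 degrees) from the slots to a hard stop. Let go there, the spring lifts the lugs into locking pockets (foot 8.5 mm above this floor).
- blank_plug_center (a point): Bystander: blanking plug, loose, like the cartridge in its barrel but without lugs and with a round 30 mm knob, 62 mm tall; this point is on its axis half-way up.
- lens_post_center (a point): Bystander: lens on a post with a round 54 mm base, loose, 100 mm tall; this point is half-way up. The lens cell is a 44 mm disc facing x.
- adapter: Bystander: small loose brass adapter, 28 by 17 by 17 mm; origin on its underside.
- driver: Bystander: loose screwdriver lying along its x axis.
- micrometer: Bystander: loose micrometer head, a 70 mm long, 18 mm thick rod lying along its x axis.
Not all that is in view belongs to the job. What is shaped like the part that bears cartridge_center but yellow is not meant.

How it is judged:
By the outcome, as a careful person would: the job done as asked, in the order asked, and still so for the second after the job is handed in, with the robot touching nothing.
It also fails if it takes over 72 s, if anything falls off the work surface, if the arm or the gripper's body presses on something with over 40 N, if the wrist force passes 120 N, or if a joint passes its speed limit or range.

## Working session

There is one attempt and no reset: what is moved stays moved. The work goes in short steps, Python scripts to look and compute and a shell command to move; the robot and the scene stay as the last step left them, time stands still between calls to the robot, and variables do not carry over. Pictures are saved under pics/ and viewed, at most 10 in all, crops included, and the job is handed in when it is done.

```bash
mkdir -p pics
cat > h.py <<'E'
import numpy as np, cv2
from rig import status, get_image, env
def K(im):
    f=192/np.tan(np.radians(im["vertical_fov"]/2)); return np.array([[f,0,im["cx"]],[0,f,im["cy"]],[0,0,1.]]), np.array([im["k1"],0,0,0,0.])
def ray(im,uv):
    k,d=K(im); n=cv2.undistortPoints(np.array(uv,float).reshape(-1,1,2),k,d).reshape(-1,2)
    return np.array(im["xyz"]), np.c_[n,np.ones(len(n))]@np.array(im["orientation"]).T
def plane(im,uv,z):
    o,r=ray(im,uv); return o+r*((z-o[2])/r[:,2])[:,None]
def proj(im,P):
    k,d=K(im); R=np.array(im["orientation"]); c=(np.atleast_2d(P)-im["xyz"])@R
    return cv2.projectPoints(c,np.zeros(3),np.zeros(3),k,d)[0].reshape(-1,2)
def save(name,a,s=1):
    cv2.imwrite("pics/"+name+".png",cv2.resize(a[...,::-1],None,fx=s,fy=s,interpolation=cv2.INTER_CUBIC))
E
python3 - <<'E'
from h import *
import pickle
for n in("scene","top"):
    im=get_image(n); pickle.dump(im,open(n+".pkl","wb")); save(n+"0",im["color"],1.5); print(n,im["xyz"],np.round(im["orientation"],3).tolist(),im["vertical_fov"],im["k1"])
E
```

```text
scene [1.12574206 0.14346909 0.77150848] [[-0.009, 0.757, -0.654], [1.0, -0.006, -0.021], [-0.02, -0.654, -0.756]] 46.81445291219882 -0.10348672452052136
top [0.45012264 0.11000824 1.02296432] [[0.028, -0.995, 0.099], [-1.0, -0.027, 0.007], [-0.005, -0.099, -0.995]] 45.45463359597419 0.024238547424681296
```

View pics/top0.png

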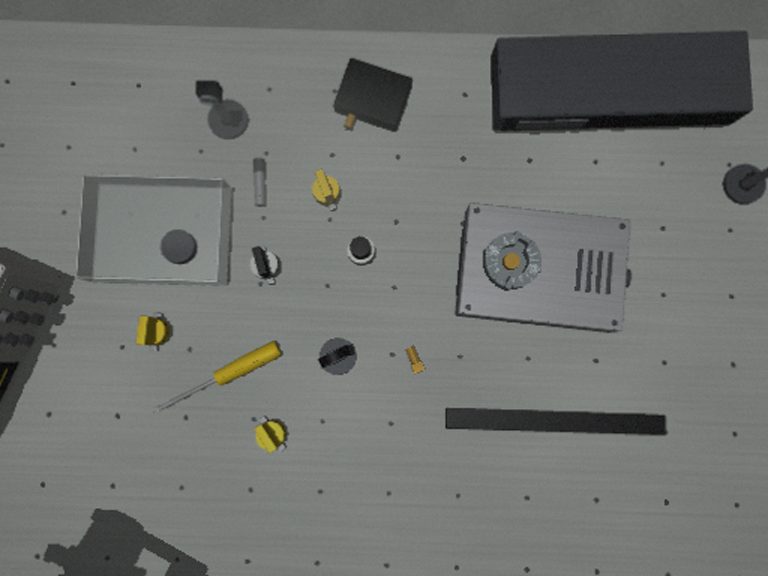

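View pics/scene0.png

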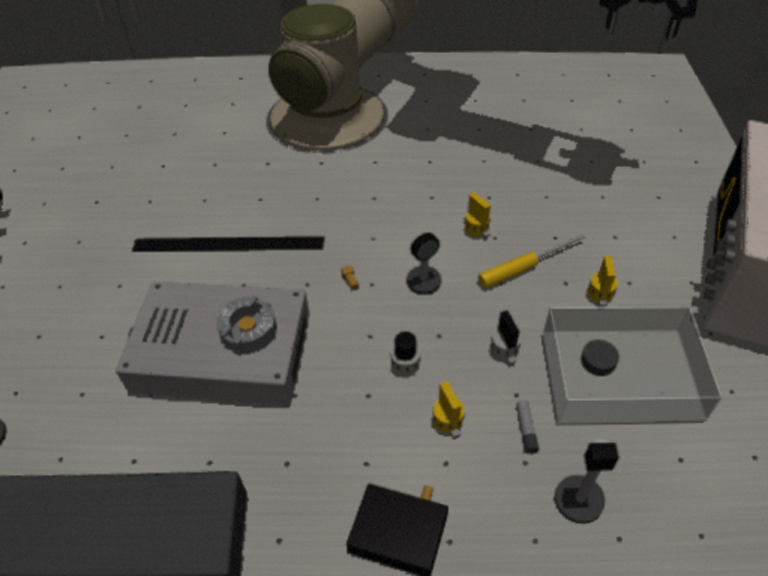

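Candidates in the top view (pixels at 1.5x):
- Black flat grip with lugs on a silver barrel, (264,263).
- Yellow look-alikes, (326,190), (152,331) and (270,435).
- Blanking plug with a round knob, (361,250).

I choose (264,263), which is (508,332) in the scene view. The port is at (512,261) in the top view.

Run:
```python
from h import *
import pickle
T=pickle.load(open("top.pkl","rb"));S=pickle.load(open("scene.pkl","rb"))
def blackgrip(im,x0,x1,y0,y1,t):
    c=im["color"][y0:y1,x0:x1]; m=(c.max(2)<t).astype(np.uint8)
    n,l,st,ce=cv2.connectedComponentsWithStats(m)
    i=1+np.argmax(st[1:,4]); cs=cv2.findContours((l==i).astype(np.uint8),0,1)[0][0]+[x0,y0]
    return cs.reshape(-1,2),st[i]
a=cv2.resize(T["color"][150:205,155:210],None,fx=7,fy=7,interpolation=cv2.INTER_CUBIC)
b=cv2.resize(T["color"][145:205,310:370],(385,385),interpolation=cv2.INTER_CUBIC)
save("crop1",np.hstack([a,b]))
cs,st=blackgrip(T,155,210,150,205,45); r=cv2.minAreaRect(cs.astype(np.float32)); print(st,r)
P=plane(T,cv2.boxPoints(r),.068);print(P.round(4))
cs,st=blackgrip(S,320,355,200,245,45); print(st, cs.min(0),cs.max(0))
# orange plunger + bolts
for im,box in((T,(310,370,145,205)),(S,(140,190,190,240))):
    x0,x1,y0,y1=box;c=im["color"][y0:y1,x0:x1].astype(int); m=(c[...,0]-c[...,2]>50)
    yx=np.argwhere(m); print(len(yx),(yx.mean(0)[::-1]+[x0,y0]), plane(im,[yx.mean(0)[::-1]+[x0,y0]],.078))
```

```text
[18 15  8 20 57] ((174.94119262695312, 174.7647247314453), (19.887920379638672, 5.820855140686035), 75.96376037597656)
[[0.5921 0.2987 0.068 ]
 [0.5954 0.287  0.068 ]
 [0.5548 0.275  0.068 ]
 [0.5515 0.2867 0.068 ]]
[ 12   8  14  28 226] [332 208] [345 235]
87 [340.86206897 173.6091954 ] [[ 0.58397236 -0.05947267  0.078     ]]
79 [164. 215.] [[ 0.58513446 -0.06123453  0.078     ]]
```

View pics/crop1.png

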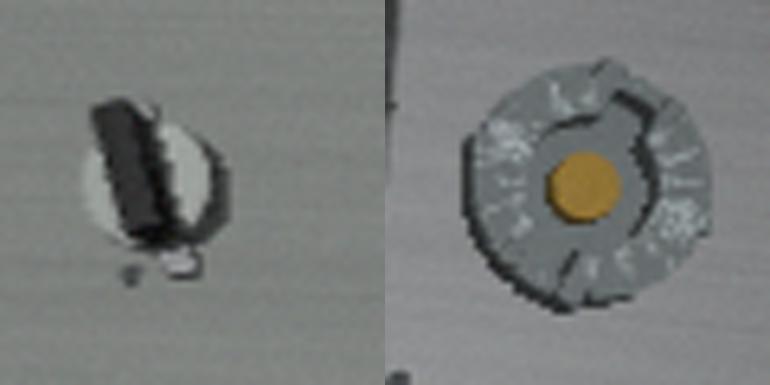

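The crop shows the black-gripped cartridge, with its grip at about 16° yaw. The port's slots appear to run up-right to down-left, at about -25 to -30° yaw. The orange plunger rays from both views agree within 2 mm, at (0.584,-0.060). Next is the starting tool yaw.

Run:
```python
from h import *
s=status.observe(); print(np.round(s["tool_rot"],3).tolist(),s["position"],s["ft_force"],s["grip_width"],s["time_s"])
im=get_image("wrist");R=np.array(s["tool_rot"]);print((R.T@(np.array(im["xyz"])-s["position"])).round(3),im["vertical_fov"],(R.T@im["orientation"]).round(2).tolist())
```

```text
[[-0.972, 0.235, -0.001], [0.235, 0.972, -0.001], [0.0, -0.001, -1.0]] [0.12889951 0.53441768 0.23077831] [-0.09371479 -0.76781218 -0.59034234] 0.08571714340842869 0.1
[ 0.072  0.001 -0.143] 63.8270066345104 [[-0.0, -0.96, -0.28], [1.0, -0.0, -0.0], [0.0, -0.28, 0.96]]
```

```bash
python3 -m handwheel '22 -12.4 0 0 0 30 1;22 -12.4 0 0 0 30 1;22 -12.4 0 0 0 30 1;22 -12.4 0 0 0 30 1;22 -12.4 0 0 0 30 1;22 -12.4 0 0 0 30 1;22 -12.4 0 0 0 30 1;22 -12.4 0 0 0 30 1' 40; python3 -m handwheel '22.2 -12.3 -7 0 0 0 1;22.2 -12.3 -7 0 0 0 1;22.2 -12.3 -7 0 0 0 1;22.2 -12.3 -7 0 0 0 1;22.2 -12.3 -7 0 0 0 0.7;22.2 -12.3 -7 0 0 0 0.7;22.2 -12.3 -7 0 0 0 0.7;22.2 -12.3 -7 0 0 0 0.7'
python3 - <<'E'
from h import *
import pickle
s=status.observe();im=get_image("wrist");pickle.dump((s,im),open("w1.pkl","wb"));save("w1",im["color"],1.5)
print(s["q"],np.round(s["tool_rot"],3).tolist()); print(proj(im,[[.573,.287,.068],[.573,.287,.034]])*1.5)
E
```

```text
time_s: 0.82
position: [0.3523, 0.4086, 0.2308]
tool_rot: [[-0.96, -0.278, 0.0], [-0.278, 0.96, -0.001], [0.0, -0.001, -1.0]]
ft_force: [0.4, 0.1, 0.5]
grip_width: 0.0856
gripper_force: 0.0
time_s: 1.48
position: [0.5724, 0.2862, 0.1592]
tool_rot: [[-0.96, -0.28, -0.003], [-0.28, 0.96, -0.001], [0.003, -0.0, -1.0]]
ft_force: [-0.5, 0.6, 0.2]
grip_width: 0.0595
gripper_force: 0.0
[ 1.59848495e+01  3.40032976e+01  6.53455414e+01 -9.77302211e-03
  8.08039826e+01 -9.02761527e+01] [[-0.96, -0.28, -0.003], [-0.28, 0.96, -0.001], [0.003, -0.0, -1.0]]
[[381.40625448 296.87613058]
 [381.40531022 280.36518838]]
```

View pics/w1.png

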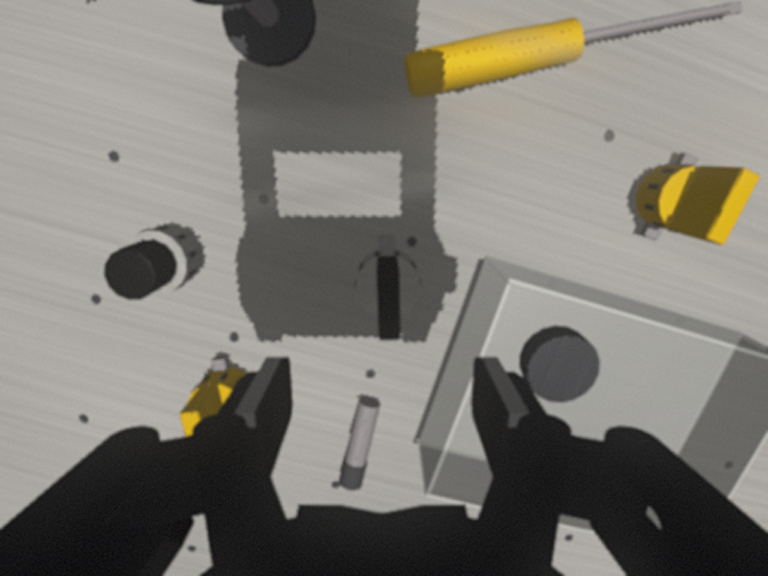

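The wrist view shows the grip's top face from (388,258) to (389,338), about 80 x 22 px as expected for 40 x 12 mm. Its centre is about 7 px to the tool's +y side. I'll measure it properly.

Run:
```python
from h import *
import pickle
s,im=pickle.load(open("w1.pkl","rb")); x0,y0=240,160
c=im["color"][160:232,240:285]; m=(c.max(2)<40).astype(np.uint8)
n,l,st,ce=cv2.connectedComponentsWithStats(m); i=1+np.argmax(st[1:,4])
cs=cv2.findContours((l==i).astype(np.uint8),0,1)[0][0].reshape(-1,2)+[x0,y0]
r=cv2.minAreaRect(cs.astype(np.float32)); print(st[i],r)
P=plane(im,cv2.boxPoints(r),.068); print(P.round(4),P.mean(0)); d=P-P[0]
for a,b in((0,1),(1,2)): v=P[b]-P[a]; print(np.hypot(*v[:2]),np.degrees(np.arctan2(v[1],v[0])))
print((P.mean(0)-s["position"])*100)
```

```text
[ 12  11  14  54 652] ((258.5, 197.5), (53.0, 13.0), 90.0)
[[0.5525 0.2792 0.068 ]
 [0.5497 0.2889 0.068 ]
 [0.5919 0.3016 0.068 ]
 [0.5949 0.2914 0.068 ]] [0.57226036 0.29029414 0.068     ]
0.010095781542639334 106.2456346829039
0.04413177394125572 16.8004233374559
[-0.01600339  0.41382086 -9.12421083]
```

```bash
python3 -m handwheel '0.2 0.45 -4 0 0 0.4 0.7;0.2 0.45 -8 0 0 0.4 0.6;0.2 0.45 -11 0 0 0.4 0.6;0.2 0.45 -12.2 0 0 0.4 0.6;0.2 0.45 -12.2 0 0 0.4 0.6;0.2 0.45 -12.2 0 0 0.4 0.6' 50; python3 -m handwheel '0 0 0 0 0 0 0;0 0 0 0 0 0 0;0 0 0 0 0 0 0;0 0 0 0 0 0 0;0 0 0 0 0 0 0;0 0 0 0 0 0 0;0 0 0 0 0 0 0;0 0 0 0 0 0 0' 60
```

```text
time_s: 2.03
position: [0.5729, 0.2933, 0.0409]
tool_rot: [[-0.957, -0.291, 0.002], [-0.291, 0.957, 0.001], [-0.002, 0.0, -1.0]]
ft_force: [-0.2, 0.5, 0.8]
grip_width: 0.051
gripper_force: 0.0
time_s: 2.7
position: [0.5736, 0.2922, 0.0408]
tool_rot: [[-0.957, -0.289, 0.002], [-0.289, 0.957, 0.001], [-0.002, 0.0, -1.0]]
ft_force: [-0.4, -0.7, 6.5]
grip_width: 0.0111
gripper_force: 61.8
```

```bash
python3 -m handwheel '0 0 2 0 0 0 0;0 0 5 0 0 0 0;0 0 9 0 0 0 0;0 0 13 0 0 0 0;0 0 15 0 0 0 0;0 0 15 0 0 0 0;0 0 15 0 0 0 0;0 0 15 0 0 0 0'
python3 - <<'E'
from h import *
import pickle
s=status.observe();im=get_image("wrist");pickle.dump((s,im),open("w2.pkl","wb"));save("w2",im["color"],1.2)
print(s["q"])
E
```

```text
time_s: 3.37
position: [0.5722, 0.2919, 0.1874]
tool_rot: [[-0.957, -0.289, -0.003], [-0.289, 0.957, -0.001], [0.003, 0.0, -1.0]]
ft_force: [-0.6, -0.2, -2.3]
grip_width: 0.0107
gripper_force: 60.4
[ 1.64827746e+01  3.30385271e+01  6.23426300e+01  1.07005571e-03
  8.48164468e+01 -9.03452459e+01]
```

View pics/w2.png

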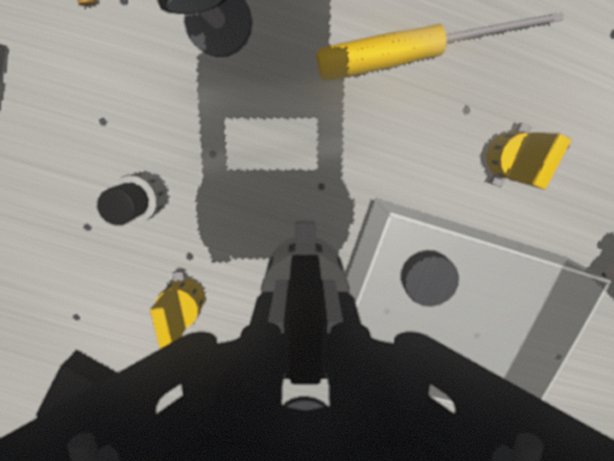

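The picture shows the grip held squarely between the pads, with its front lug at (305,230) and clear of the table. Next I carry it past the port, so the wrist camera looks down on the slots.

```bash
python3 -m handwheel '3.4 -19 1 0 0 -43 0;3.4 -19 1 0 0 -43 0;3.4 -19 1 0 0 -43 0;3.4 -19 1 0 0 -43 0;3.4 -19 1 0 0 -43 0;3.4 -19 1 0 0 -43 0;3.4 -19 1 0 0 -43 0;3.4 -19 1 0 0 -43 0'; python3 -m handwheel '3.4 -18.2 0 0 0 0 0;3.4 -18.2 0 0 0 0 0;3.4 -18.2 0 0 0 0 0;3.4 -18.2 0 0 0 0 0;3.4 -18.2 0 0 0 0 0;3.4 -18.2 0 0 0 0 0;3.4 -18.2 0 0 0 0 0;3.4 -18.2 0 0 0 0 0'
python3 - <<'E'
from h import *
import pickle
s=status.observe();im=get_image("wrist");pickle.dump((s,im),open("w3.pkl","wb"));save("w3",im["color"],1.5)
print(s["q"],proj(im,[[.5845,-.060,.087]])*1.5)
E
```

```text
time_s: 4.08
position: [0.6066, 0.1022, 0.1979]
tool_rot: [[-0.899, 0.438, -0.003], [0.438, 0.899, 0.0], [0.003, -0.001, -1.0]]
ft_force: [0.5, -0.6, -2.2]
grip_width: 0.0111
gripper_force: 60.5
time_s: 4.75
position: [0.6408, -0.0781, 0.1988]
tool_rot: [[-0.899, 0.438, -0.001], [0.438, 0.899, 0.001], [0.001, 0.0, -1.0]]
ft_force: [-0.2, 0.8, -1.9]
grip_width: 0.0108
gripper_force: 60.5
[-1.74467304e+01  3.28720737e+01  6.07450273e+01  2.38923815e-02
  8.64579270e+01 -8.14959872e+01] [[364.30173138 181.15992242]]
```

View pics/w3.png

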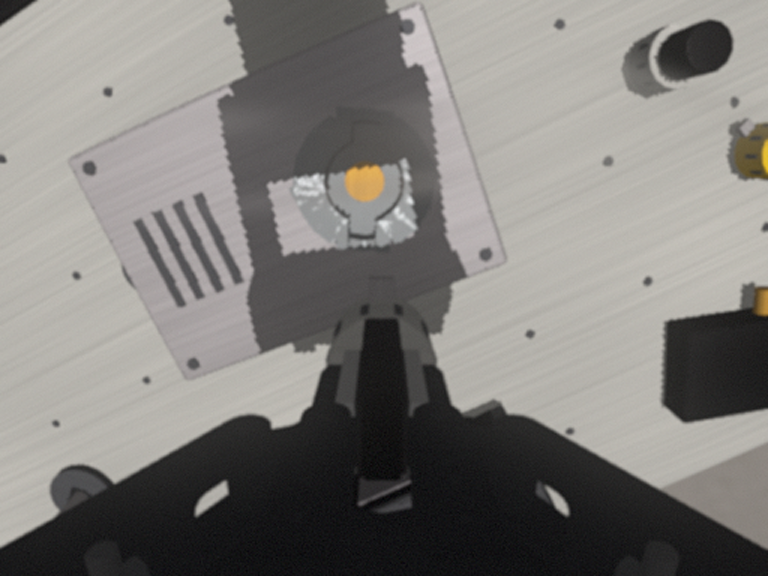

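The wrist view shows the bore centred near (364,182), with the slots at about (362,232) below and (367,125) above. They run nearly along the tool's x axis. I'll enlarge and brighten that area.

Run:
```python
from h import *
import pickle
s,im=pickle.load(open("w3.pkl","rb"))
c=im["color"][68:170,190:295]; g=np.clip((c/255.)**.5*255,0,255).astype(np.uint8)
save("w3c",g,5.5)
# outline of bottom part: bore centre from plunger
yx=np.argwhere(c[...,0].astype(int)-c[...,2]>50).mean(0)[::-1]+[190,68]; print(yx,plane(im,[yx],.078))
```

```text
[242.69961977 121.18821293] [[ 0.58501597 -0.06077146  0.078     ]]
```

View pics/w3c.png

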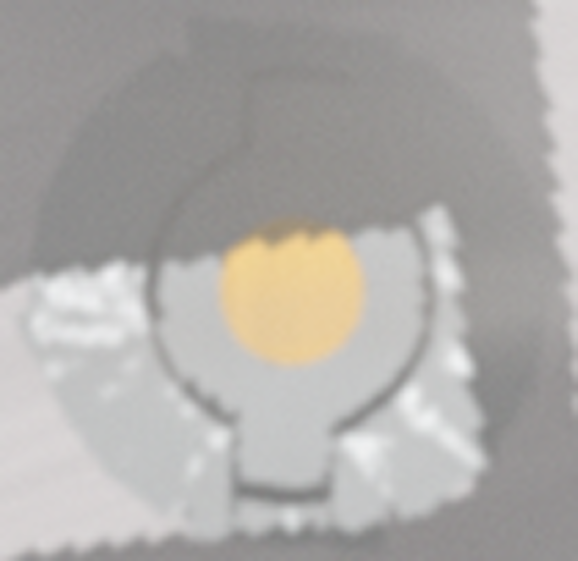

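The enlarged crop shows the lower slot end at about (284,497), between x=236 and 334. The upper slot end is at about (299,75), between x=249 and 350. The bore spans x=150 to 430.

Run:
```python
from h import *
import pickle
s,im=pickle.load(open("w3.pkl","rb"))
uv=np.array([[284,497],[299,75],[150,295],[430,295],[236,470],[334,470]])/5.5+[190-.4,68-.4]
P=plane(im,uv,.087); print(P.round(4)); m=P[:2].mean(0); d=P[0]-P[1]; print("centre",m,"len",np.hypot(*d[:2]),"yaw",np.degrees(np.arctan2(d[1],d[0])), "bore c",P[2:4].mean(0),np.linalg.norm(P[2]-P[3]),"slot w",np.linalg.norm(P[4]-P[5]))
R=np.array(s["tool_rot"]);print("tool yaw",np.degrees(np.arctan2(R[1,0],R[0,0])))
# held cartridge front lug: end edge position from w3, w2
c=im["color"][175:215,225:285];save("lug",np.clip((c/255.)**.5*255,0,255).astype(np.uint8),10)
p=s["position"];t=R[:,0]
for off in (-.003,0,.003):
  print(off,(proj(im,p+t*(.028+off)+[0,0,-.041+.012])-[225,175])*10,(proj(im,p+t*(.020+off)+[0,0,-.041+.068])-[225,175])*10)
```

```text
[[ 0.6111 -0.0748  0.087 ]
 [ 0.5576 -0.0456  0.087 ]
 [ 0.5756 -0.0791  0.087 ]
 [ 0.5937 -0.042   0.087 ]
 [ 0.6042 -0.0795  0.087 ]
 [ 0.6107 -0.0662  0.087 ]]
centre [ 0.58433699 -0.06020914  0.087     ] len 0.06097529700350609 yaw -28.595988297353223 bore c [ 0.58460979 -0.06055723  0.087     ] 0.04123766253508294 slot w 0.014816219543304315
tool yaw 154.04777351573898
-0.003 [[278.27968946 125.61840001]] [[272.83606039 667.19579704]]
0 [[278.19239466  75.39834478]] [[272.66837728 600.3782413 ]]
0.003 [[278.10471468  24.70867253]] [[272.49942592 532.58488315]]
```

View pics/lug.png

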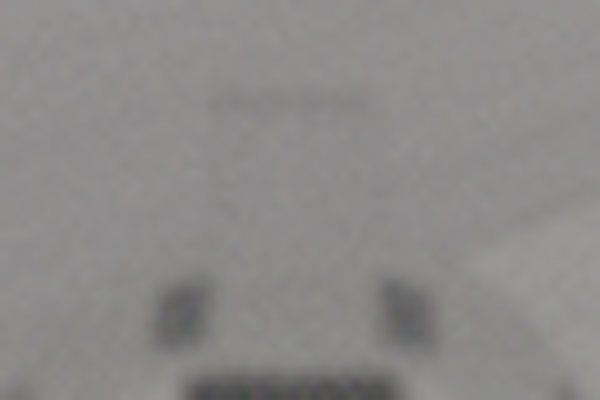

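The slot line is at -28.6°, so the tool should be at 151.4°. The centre agrees with the top view within 1 mm, and the sizes check: 61 mm slot span, 41 mm bore, 14.8 mm slot width. The held lug's tip lies about 1.5 mm short along tool x. Now I go above the port and lower gently.

```bash
python3 -m handwheel '-3 0.9 0 0 0 -2.6 0;-5.8 1.76 0 0 0 -2.6 0;-5.8 1.76 -2 0 0 -2.6 0;-5.8 1.76 -4 0 0 -2.6 0;-5.8 1.76 -5.5 0 0 -2.6 0;-5.8 1.76 -6.4 0 0 -2.6 0;-5.8 1.76 -6.4 0 0 -2.6 0;-5.8 1.76 -6.4 0 0 -2.6 0'; python3 -m handwheel '0 0 -0.2 0 0 0 0;0 0 -0.4 0 0 0 0;0 0 -0.6 0 0 0 0;0 0 -0.8 0 0 0 0;0 0 -1 0 0 0 0;0 0 -1 0 0 0 0;0 0 -1 0 0 0 0'
```

```text
time_s: 5.47
position: [0.5832, -0.0615, 0.1356]
tool_rot: [[-0.877, 0.48, 0.0], [0.48, 0.877, 0.0], [-0.0, 0.0, -1.0]]
ft_force: [-0.4, -0.1, -1.8]
grip_width: 0.0109
gripper_force: 60.5
time_s: 6.05
position: [0.583, -0.0623, 0.1252]
tool_rot: [[-0.877, 0.481, -0.0], [0.481, 0.877, 0.0], [0.0, -0.0, -1.0]]
ft_force: [0.1, -0.6, -2.3]
grip_width: 0.0111
gripper_force: 60.5
```

```bash
python3 -m handwheel '0 0.15 0 0 0 0 0;0 0.15 -0.15 0 0 0 0;0 0.15 -0.3 0 0 0 0;0 0.15 -0.4 0 0 0 0;0 0.15 -0.5 0 0 0 0;0 0.15 -0.5 0 0 0 0'; python3 -m handwheel '0 0 -0.1 0 0 0 0;0 0 -0.2 0 0 0 0;0 0 -0.3 0 0 0 0;0 0 -0.3 0 0 0 0'
```

```text
time_s: 6.55
position: [0.5829, -0.0607, 0.12]
tool_rot: [[-0.877, 0.481, -0.0], [0.481, 0.877, 0.0], [0.0, -0.0, -1.0]]
ft_force: [-0.0, 0.2, -2.5]
grip_width: 0.0113
gripper_force: 60.5
time_s: 6.88
position: [0.5831, -0.0608, 0.1172]
tool_rot: [[-0.877, 0.481, 0.0], [0.481, 0.877, -0.0], [-0.0, 0.0, -1.0]]
ft_force: [0.4, -0.2, -0.4]
grip_width: 0.0114
gripper_force: 60.6
```

```bash
python3 -m handwheel '0 0 -0.1 0 0 0 0;0 0 -0.2 0 0 0 0;0 0 -0.3 0 0 0 0;0 0 -0.3 0 0 0 0'; python3 -m handwheel '0 0 -0.1 0 0 0 0;0 0 -0.2 0 0 0 0;0 0 -0.3 0 0 0 0;0 0 -0.3 0 0 0 0'
```

```text
time_s: 7.22
position: [0.5831, -0.0608, 0.1144]
tool_rot: [[-0.877, 0.481, 0.0], [0.481, 0.877, -0.0], [-0.0, 0.0, -1.0]]
ft_force: [-1.9, 0.4, 1.8]
grip_width: 0.0109
gripper_force: 61.0
time_s: 7.55
position: [0.5831, -0.0608, 0.1114]
tool_rot: [[-0.877, 0.481, 0.0], [0.481, 0.877, -0.0], [-0.0, 0.0, -1.0]]
ft_force: [-0.8, 0.2, 4.3]
grip_width: 0.0108
gripper_force: 61.4
```

Force rises at about 0.85 N/mm, so the lugs are in the slots and the spring is being pressed. I go 5 mm deeper.

```bash
python3 -m handwheel '0 0 -0.1 0 0 0 0;0 0 -0.2 0 0 0 0;0 0 -0.3 0 0 0 0;0 0 -0.4 0 0 0 0;0 0 -0.5 0 0 0 0;0 0 -0.5 0 0 0 0'; python3 -m handwheel '0 0 0 0 0 -2.5 0;0 0 0 0 0 -5 0;0 0 0 0 0 -7.5 0;0 0 0 0 0 -10 0;0 0 0 0 0 -10 0'; python3 -c "
from h import *
s=status.observe();print(s['wrist_torque'],s['ft_force'])"
```

```text
time_s: 8.05
position: [0.5832, -0.0608, 0.1068]
tool_rot: [[-0.877, 0.481, 0.001], [0.481, 0.877, -0.0], [-0.001, 0.0, -1.0]]
ft_force: [-2.2, -0.1, 9.0]
grip_width: 0.0109
gripper_force: 62.0
time_s: 8.47
position: [0.5836, -0.0608, 0.1071]
tool_rot: [[-0.778, 0.628, 0.002], [0.628, 0.778, -0.0], [-0.002, 0.001, -1.0]]
ft_force: [-0.9, 1.2, 7.9]
grip_width: 0.0111
gripper_force: 62.0
[ 0.08624772  0.14219513 -0.01212635] [-0.93196672  1.21878927  7.91340272]
```

```bash
python3 -m handwheel '0.01 0.01 -0.05 0 0 -4 0;0.02 0.02 -0.05 0 0 -8 0;0.03 0.03 -0.05 0 0 -12 0;0.03 0.04 -0.05 0 0 -16 0;0.04 0.04 -0.05 0 0 -20 0;0.04 0.04 -0.05 0 0 -20 0'; python3 -c "
from h import *
s=status.observe();print(s['wrist_torque'],s['ft_force'])"; python3 -m handwheel '0.01 0.01 0 0 0 -4 0;0.02 0.02 0 0 0 -8 0;0.03 0.03 0 0 0 -12 0;0.04 0.04 0 0 0 -16 0;0.04 0.04 0 0 0 -20 0;0.04 0.04 0 0 0 -20 0'; python3 -c "
from h import *
s=status.observe();print(s['wrist_torque'],s['ft_force'])"
```

```text
time_s: 8.97
position: [0.5842, -0.0606, 0.1068]
tool_rot: [[-0.515, 0.857, 0.003], [0.857, 0.515, -0.001], [-0.002, 0.002, -1.0]]
ft_force: [-1.2, -0.8, 8.7]
grip_width: 0.0107
gripper_force: 62.0
[ 0.00265174  0.04120493 -0.10150857] [-1.22209661 -0.82062774  8.66576097]
time_s: 9.47
position: [0.5847, -0.0603, 0.1068]
tool_rot: [[-0.191, 0.982, 0.003], [0.982, 0.191, -0.001], [-0.002, 0.003, -1.0]]
ft_force: [0.2, 0.2, 8.8]
grip_width: 0.0109
gripper_force: 62.0
[-0.08925937 -0.01871774 -0.10320442] [0.22648313 0.17601622 8.82356733]
```

```bash
P="import sys;from h import *
s=status.observe();R=np.array(s['tool_rot']);print(np.degrees(np.arctan2(R[1,0],R[0,0])),s['wrist_torque'])"; echo "$P">t.py; python3 -m handwheel '0.01 0.01 0 0 0 -2 0;0.01 0.01 0 0 0 -4 0;0.01 0.01 0 0 0 -6 0;0.01 0.01 0 0 0 -6 0' | grep -E 'force'; python3 t.py; python3 -m handwheel '0 0 0 0 0 -1 0;0 0 0 0 0 -2 0;0 0 0 0 0 -2 0' | grep -E force; python3 t.py
```

```text
ft_force: [0.7, -0.0, 9.1]
gripper_force: 62.0
95.129881328075 [-0.07643697 -0.08038589  0.00923099]
ft_force: [0.3, -1.0, 8.4]
gripper_force: 62.0
93.18191163474668 [-0.06705748 -0.00379093  0.07691203]
```

```bash
python3 -m handwheel '0 0 0 0 0 -1 0;0 0 0 0 0 -1 0'|grep ft_; python3 t.py; python3 -m handwheel '0 0 0 0 0 -1 0;0 0 0 0 0 -1 0' |grep ft_; python3 t.py; python3 -m handwheel '0 0 0 0 0 -1 0;0 0 0 0 0 -1 0' |grep ft_; python3 t.py
```

```text
ft_force: [0.2, -0.1, 8.4]
92.18904391018275 [-0.08368687 -0.0444825   0.04293975]
ft_force: [-0.3, 0.3, 8.9]
91.19742306820893 [-0.12934398 -0.05271825  0.10027871]
ft_force: [-1.3, -0.4, 9.4]
90.20378369437033 [-0.05631931  0.24863009  0.17334206]
```

```bash
python3 -m handwheel '0 0 0 0 0 -1 0;0 0 0 0 0 -1 0'|grep ft_; python3 t.py; python3 -m handwheel '0 0 0 0 0 -1 0;0 0 0 0 0 -1 0' |grep ft_; python3 t.py
```

```text
ft_force: [-1.4, -1.2, 10.1]
89.25275332817289 [-0.11403422  0.24706138  0.5416413 ]
ft_force: [-1.6, -0.2, 10.2]
88.30879148282806 [-0.12463136  0.31226615  1.00505207]
```

At the stop, but the last 1° step gave 1.0 Nm at the wrist, which is over the 0.8 Nm limit. I should have sent that step on its own. I'll ease back now.

```bash
python3 -m handwheel '0 0 0 0 0 1.8 0;0 0 0 0 0 1.8 0'|grep ft_; python3 t.py
```

```text
ft_force: [-2.4, 0.4, 9.2]
90.1337631346751 [-0.07461248  0.25010294  0.09500822]
```

```bash
python3 -m handwheel '0 0 0.1 0 0 0 0;0 0 0.2 0 0 0 0;0 0 0.3 0 0 0 0;0 0 0.4 0 0 0 0;0 0 0.4 0 0 0 0'; python3 t.py
```

```text
time_s: 11.47
position: [0.5844, -0.0601, 0.1101]
tool_rot: [[-0.001, 1.0, 0.001], [1.0, 0.001, -0.001], [-0.001, 0.001, -1.0]]
ft_force: [1.2, -1.1, 4.7]
grip_width: 0.011
gripper_force: 61.4
90.03520323431842 [-0.24686636 -0.40209988  0.13690463]
```

```bash
python3 -m handwheel '0 0 0 0 0 0 0.2;0 0 0 0 0 0 0.3;0 0 0 0 0 0 0.5;0 0 0 0 0 0 0.6;0 0 0 0 0 0 0.6;0 0 0 0 0 0 0.6' 20; python3 -m handwheel '0 0 2 0 0 0 0.6;0 0 5 0 0 0 0.6;0 0 8 0 0 0 0.6;-5 0 11 0 0 0 0.6;-9 -2 11 0 0 0 0.6;-13 -6 11 0 0 0 0.6;-13 -8 11 0 0 0 0.6;-13 -8 11 0 0 0 0.6'
python3 - <<'E'
from h import *
o=[]
for n,b in(("top",(300,150,80,70)),("scene",(125,180,80,70))):
    im=get_image(n); x,y,w,h=b; o.append(im["color"][y:y+h,x:x+w])
    # dark grip blob
    P=[.5845,-.0603]
    print(n,proj(im,[P+[.0715+.068],P+[.0715+.032],P+[.087]])-[x,y])
save("end",np.hstack(o),5)
E
```

```text
time_s: 11.97
position: [0.5838, -0.0598, 0.1097]
tool_rot: [[-0.001, 1.0, -0.0], [1.0, 0.001, 0.0], [0.0, -0.0, -1.0]]
ft_force: [-0.1, -0.2, -0.2]
grip_width: 0.0515
gripper_force: 0.0
time_s: 12.63
position: [0.4512, -0.1434, 0.2205]
tool_rot: [[0.003, 1.0, -0.0], [1.0, -0.003, -0.002], [-0.002, 0.0, -1.0]]
ft_force: [1.1, 0.1, -0.4]
grip_width: 0.0514
gripper_force: 0.0
top [[47.03184103 19.05780197]
 [43.56294574 21.65004579]
 [42.06137808 22.77220324]]
scene [[33.7501119  14.77624237]
 [37.18928951 26.72763367]
 [38.69950444 31.95782957]]
```

View pics/end.png

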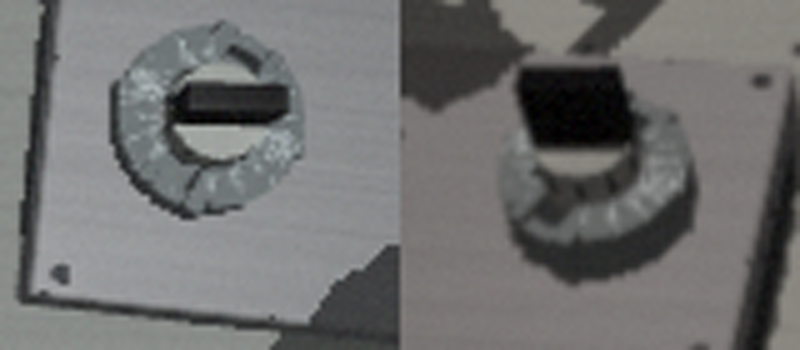

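The final picture shows the cartridge upright in the collar. Its grip is turned about 60° from the slots, and its top is at the predicted raised height: (235,98) against (235,95) predicted. The robot is clear of everything.

```bash
python3 -c "
from rig import env;print(env.close_job())"
```

```text
the job is handed in; nothing more can be done
None
```

The cartridge is in the port, turned about 60° to the stop, released and upright at its locked height in the final pictures, with a peak push of about 10 N; but one 1° step at the stop read 1.0 Nm at the wrist, over the 0.8 Nm limit, so it may be judged as wrenched.

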